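Zero the batch counter with a fingertip

TASK

Zero the batch counter before the next batch: with a fingertip, flick its star wheel forward the way the arrow on its foot points (anticlockwise seen from above), one click at a time, letting it come to rest at each click, until the tooth with the stud stands at the pointer. Do not go past the pointer, push only gently, and do not lift or shove the counter. Leave the salt shaker, the spice jar and the egg timer where they stand.

Things in the scene. Friction and masses are not known exactly. Their poses are not given: they have to be found in the camera images.
- counter: free-standing batch counter, 1.5 kg, rubber feet: grey foot plate 182 x 150 mm (its x -90 to +92, y +-75 mm), plate top 24 mm above the worktop. Origin on the star wheel's vertical axis at worktop height; +x runs from the axis to the pointer block at the rear, z up. Loose, but 3 N on the wheel does not shift it
- wheel (a joint): star wheel's angle, rad, positive = forward = anticlockwise from above. It is the stud tooth's angle from the counter's +x; 0 = at the pointer. A spring detent holds it at multiples of 0.785 (a click). Starts 2 to 4 clicks short, at -1.57, -2.36 or -3.14 (rarely poised between two); stop at -3.85. 3 N on a tooth end turns it; past half a click the detent pulls it on to the next, where it stops
- hub (a point): centre of the white star wheel's top face, on its axis, 50 mm above the worktop. Disc radius 34 mm, 8 radial teeth 45 deg apart, 9 mm wide, round ends at radius 62 mm; disc and teeth are 34 to 50 mm above the worktop, with free air above. Gap between teeth 30 mm at radius 50 mm. At rest the teeth stand at 0, 45, 90 ... deg from the counter's +x
- stud (a point): top centre of the dark upright stud (11 mm diameter, 8 mm high) on the one marked tooth, 48 mm from the wheel's axis, 58 mm above the worktop
- pointer (a point): tip of the fixed dark pointer, 70 mm from the wheel's axis along the counter's +x, 58.5 mm above the worktop, on a grey block (counter x 69 to 91 mm, y +-30 mm, top 55 mm high)
- arrow (a point): middle of the flat dark arrow on the foot plate in front of the wheel, 78 mm from the axis along the counter's -x, 25 mm above the worktop; it points along the counter's -y, the way the front teeth move when the wheel goes forward
- salt: glass salt shaker, 44 mm diameter, 90 mm high, loose, origin at the centre of its underside; bystander beside the counter
- spice4: spice jar with dark lid, 41 mm diameter, 105 mm high, loose, origin at the centre of its underside; bystander beside the counter
- egg_timer: round egg timer with a domed red top, 62 mm diameter, 43 mm high, loose, origin at the centre of its underside; bystander beside the counter

How it is judged (in metres and radians):
On the way, in this order (a step that is already met when the one before it is completed fails the run):
1. the wheel has come to rest one click short of the pointer (within 0.15 rad of -0.785) (value of joint wheel between -0.935 and -0.635 rad and velocity of joint wheel between -0.3 and 0.3 rad/s), for 0.2 s.
2. the stud tooth stands at the pointer (within 0.12 rad) (value of joint wheel between -0.12 and 0.12 rad), for 0.2 s.
At the end, for the whole second after the job is handed in: The wheel rests with the stud tooth at the pointer (within 0.12 rad, still); the counter stands flat within 20 mm of where it was; the salt shaker, spice jar and egg timer stand upright within 15 mm of where they were (all of step 2 and velocity of joint wheel between -0.1 and 0.1 rad/s and angle between counter's own z axis and vertical below 0.03 rad and distance of each of counter, pointer from where it was at the start of the episode below 0.02 m and distance of each of salt, spice4, egg_timer from where it was at the start of the episode below 0.015 m and angle between each of salt, spice4, egg_timer's own z axis and vertical below 0.1 rad); the robot touches nothing.
It fails at once if the wheel went past the pointer (more than 0.45 rad beyond) (value of joint wheel above 0.45 rad).
It fails at once if the counter was lifted or shoved more than 20 mm (distance of any of counter, pointer from where it was at the start of the episode above 0.02 m).
It fails at once if the counter was tipped (angle between counter's own z axis and vertical above 0.12 rad).
It fails at once if the counter was pushed with more than 25 N (contact force between any of the fingers, the arm and counter above 25 N).
It fails at once if a bystander was moved more than 15 mm or lifted (distance of any of salt, spice4, egg_timer from where it was at the start of the episode above 0.015 m).
It also fails if it takes over 58 s, if anything falls off the work surface, if the arm or the gripper's body presses on something with over 40 N, if the wrist force passes 120 N, or if a joint passes its speed limit or range.

ROBOT

A 6-joint arm with a two-finger parallel gripper is mounted at the origin on a cart in front of the work surface, level with it; the furniture and walls round the work are solid. World frame = base frame: x ahead of the robot, y to its left, z up, the work surface at z = 0. Lengths are in mm, angles in rad, forces in N, time in s.
With the tool pointing down it reaches from about 300 to 775 mm from the base axis. Payload 14.6 kg.
Tool frame: the origin (TCP) lies where the fingers leave the gripper's body, on its centre line; the fingertips stand 97 mm ahead of it and the grasp point (between the pads) lies 78 mm ahead of it; z points along the fingers, y is the line along which they close (so a half turn about z gives the same grasp; the last joint's range is limited). The gripper opens to 94 mm and grips with 3 to 60 N. Pads are 16 mm wide; open, the fingers measure 119 mm over their backs; the gripper's body (75 mm by 177 mm) begins 78 mm behind the grasp point.
Start: joints at [1.155, 0.3, 1.521, -0, 1.321, -0.067], TCP at [187.971, 516.872, 302.646] pointing down, gripper open.
Joint ranges: [-3.03, 3.03], [-0.79, 2.21], [0.23, 2.52], [-1.04, 4.18], [0, 3.07], [-2.55, 2.55]. Speed limits (rad/s): [2.22, 2.22, 2.57, 3.14, 3.14, 3.14].

INTERFACE

Orientations are given as [roll, pitch, yaw] about the fixed x, y, z axes, in that order (R = Rz(yaw) Ry(pitch) Rx(roll)).
In Python, from station import bot gives the robot as it stands. The module is installed in compiled form; this text tells all that it offers. Calls block until the motion is done:
- bot.move_pose(position, orientation): joint-space move of the TCP to a pose.
- bot.servo_line(position, frame=None, feed=150, max_force=None): straight line of the TCP; frame=None keeps the orientation; feed is the mean speed in mm/s. With max_force (N) it stops when the force on the tool has changed by that much, and returns True; else False.
- bot.move_j(angles): joint-space move.
- bot.grip(opening, f_grip=None): finger opening in mm; f_grip is the grip in N (None keeps the last); returns when the fingers have stopped.
- bot.dwell(seconds).
- bot.ik(position, orientation): joint angles nearest the present ones, or None.
- bot.get_obs(): the state.
- bot.snapshot(name): name is "side" or "top"; returns the picture (480x640x3 uint8, blue, green, red); there is no depth.
- bot.camera_params(name): a dict with "intrinsics" (3x3 intrinsics, pixels), "pose" (4x4, takes a point from camera to world coordinates). Camera axes: x right, y down, z forward; pixel columns grow to the right and rows downward; lengths in mm; the calibration is good to about 2 mm. A picture is of the moment at which its call begins. camera_params takes no time and is no camera call.
A pose or a line that the arm cannot do raises bot.MotionError and nothing moves.
- bot.hand_in(): hands the job in; it is judged then, once.
The state is a dict: "time_s": time; "joint_positions": joint angles; "joint_vel": joint speeds; "joint_torque": joint torques, N m; "ee_pos": TCP position; "ee_rot": TCP orientation; "ft_force": force on the tool from outside, world axes, zero at the start; "ft_torque": the same for the moment, N m; "finger_gap": finger opening in mm; "grip_force": force on a finger pad.
Only numpy, scipy, OpenCV 4.12 (cv2) and the standard library are available. Lean on these libraries where they do the work, as an engineer would, in place of code of your own. Each camera call takes 0.05 s, during which the arm holds its last target. There are 200 camera calls.

## Working session

There is one attempt and no reset: what is moved stays moved. The work goes in short steps, each a Python script; the robot and the scene stay as the last script left them, time stands still between calls to the robot, and variables do not carry over. Pictures are saved under pics/ and viewed, at most 10 in all, crops included, and the job is handed in when it is done.

```bash
mkdir -p pics
python3 - <<'E'
from station import bot
import cv2
for n in("top","side"):
    cv2.imwrite(f"pics/{n}0.png",bot.snapshot(n)); p=bot.camera_params(n); print(n,p["intrinsics"],p["pose"])
o=bot.get_obs();print(o["time_s"],o["ee_rot"],o["finger_gap"])
E
```

```text
top [[573.1660561    0.         319.82507555]
 [  0.         573.1660561  239.81317242]
 [  0.           0.           1.        ]] [[ 3.08169149e-02 -9.90648318e-01  1.32914362e-01  4.25794462e+02]
 [-9.99435816e-01 -2.87636852e-02  1.73407306e-02  2.01519094e+01]
 [-1.33554587e-02 -1.33373762e-01 -9.90975818e-01  9.06225651e+02]
 [ 0.00000000e+00  0.00000000e+00  0.00000000e+00  1.00000000e+00]]
side [[575.70550527   0.         314.42395527]
 [  0.         575.70550527 245.16941387]
 [  0.           0.           1.        ]] [[ 9.98439473e-01 -6.84495369e-03  5.54235081e-02  4.85175569e+02]
 [-5.39425833e-02 -3.75023260e-01  9.25444624e-01 -7.84948772e+02]
 [ 1.44504791e-02 -9.26990130e-01 -3.74807260e-01  3.71602304e+02]
 [ 0.00000000e+00  0.00000000e+00  0.00000000e+00  1.00000000e+00]]
0.1 [-3.14058846e+00 -6.42338472e-05  2.79278495e+00] 94.1668466211538
```

View pics/top0.png

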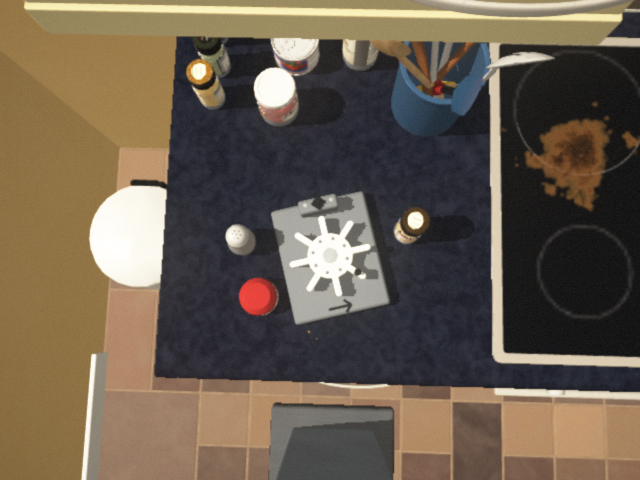

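View pics/side0.png

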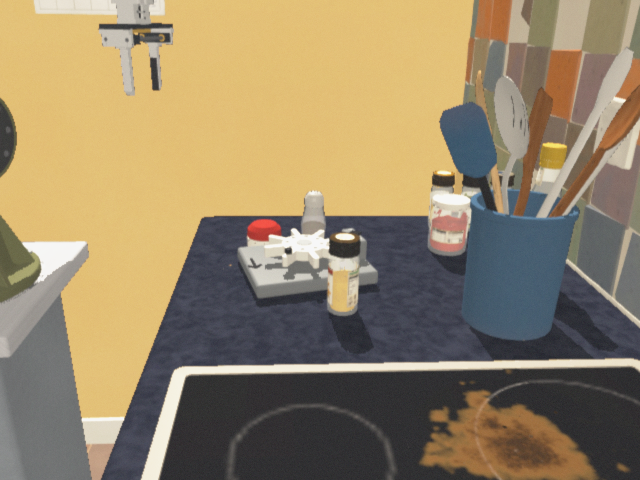

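The top view shows the hub near (330,256), the pointer near (319,203), the dark stud near (358,272) on the lower right and the arrow near (341,306). The bystanders are on both sides: salt (240,239) and timer (259,297) to the left, spice jar (410,225) to the right. I'll measure these next.

```bash
cat > h.py <<'E'
from station import bot
import cv2, numpy as np
P=bot.camera_params("top");K=P["intrinsics"];T=P["pose"]
def ray(u,v,z):
    d=T[:3,:3]@np.linalg.solve(K,[u,v,1.]); return (T[:3,3]+d*(z-T[2,3])/d[2])[:2]
def proj(p):
    q=K@(T[:3,:3].T@(np.array(p)-T[:3,3])); return q[:2]/q[2]
def warp(img,c,z,half=130,s=3):   # rectified top view of plane z: x up, y left, s px/mm
    pts=[(c[0]+half,c[1]+half),(c[0]+half,c[1]-half),(c[0]-half,c[1]-half),(c[0]-half,c[1]+half)]
    src=np.float32([proj((*p,z)) for p in pts]); w=2*half*s
    return cv2.warpPerspective(img,cv2.getPerspectiveTransform(src,np.float32([(0,0),(w,0),(w,w),(0,w)])),(w,w))
def blobs(mask,amin=20):
    n,l,st,ce=cv2.connectedComponentsWithStats(mask.astype(np.uint8)); return [(ce[i],st[i]) for i in range(1,n) if st[i,4]>amin]
def tooth_phase(img,hub,z=50,r=(50,58)):
    best=[]
    for a in np.radians(np.arange(0,360,1)):
        v=[img[tuple(np.round(proj((hub[0]+q*np.cos(a),hub[1]+q*np.sin(a),z))[::-1]).astype(int))].min() for q in np.linspace(*r,4)]
        best.append(np.mean(v))
    best=np.array(best,float); a=np.radians(np.arange(360))
    f=(best*np.exp(8j*a)).sum(); return np.degrees(np.angle(f))/8, best
E
python3 - <<'E'
from h import *
im=bot.snapshot("top").astype(int)
sub=np.zeros(im.shape[:2],bool);sub[190:330,265:392]=1
mn,mx=im.min(2),im.max(2)
w=(mn>195)&sub
bs=blobs(w);print("white",[(c.round(1),s[:5]) for c,s in bs])
ys,xs=np.nonzero(w)
dark=(mx<75)&sub
print("dark",[(c.round(1),s) for c,s in blobs(dark,4)])
hsv=cv2.cvtColor(im.astype(np.uint8),cv2.COLOR_BGR2HSV)
g=(hsv[...,1]<60)&(mx>60)&sub
cs=max(cv2.findContours(g.astype(np.uint8),0,1)[0],key=cv2.contourArea)
W=np.array([ray(*p,24) for p in cs[:,0]],np.float32)
print("plate rect",cv2.minAreaRect(W))
red=(hsv[...,1]>180)&((hsv[...,0]<8)|(hsv[...,0]>172))&(mx>90);red[:250]=0;red[340:]=0;red[:,300:]=0;red[:,:200]=0
for c,s in blobs(red):print("timer",c,s,ray(*c,35))
print("salt",ray(238,234,88),"spice",ray(414,219,105))
hub=ray(330,256,50)
big=max(bs,key=lambda b:b[1][4]);print("hub",hub,ray(*big[0],50))
cv2.imwrite("pics/z.png",cv2.resize(im[180:340,220:440].astype(np.uint8),None,fx=3.5,fy=3.5,interpolation=2))
E
```

```text
white [(array([328.3, 254.9]), array([ 289,  216,   81,   80, 2395], dtype=int32)), (array([361.9, 276.2]), array([359, 274,   7,   5,  25], dtype=int32))]
dark [(array([329.3, 261.1]), array([ 265,  190,  127,  140, 6092], dtype=int32)), (array([357.7, 271.1]), array([356, 269,   5,   5,  20], dtype=int32)), (array([348.3, 306.1]), array([347, 302,   4,  10,  18], dtype=int32))]
plate rect ((520.3273315429688, 21.014923095703125), (215.5672149658203, 169.9447479248047), 7.497950553894043)
timer [255.72658773 296.35522067] [239 279  35  36 929] [453.376049   129.87411186]
salt [540.5796649  152.95435272] spice [566.81445389 -98.06971025]
hub [516.5686847  19.1074543] [518.10243998  21.71772753]
```

View pics/z.png

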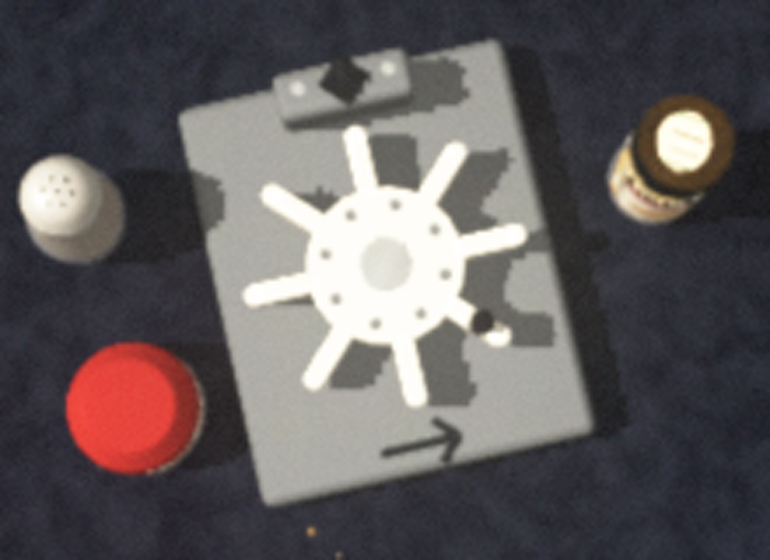

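The zoomed crop shows teeth tips at (356,130), (460,148), (520,235), stud tooth (500,337), (415,400), (313,384), (248,297) and (270,190). That puts the hub near crop (386,265). One tooth stands at the pointer and the stud is three clicks short, at -2.36. I'll push the front tooth with closed fingers, watching each click.

```bash
cat >> h.py <<'E'
px=lambda a,b:(220+(a+.5)/3.5-.5,180+(b+.5)/3.5-.5)
tips=np.array([ray(*px(*p),50) for p in [(356,130),(460,148),(520,235),(500,337),(415,400),(313,384),(248,297),(270,190)]])
A=tips-tips.mean(0)  # tooth k stands k clicks clockwise of the pointer
hub=tips.mean(0)
phi=np.angle(np.sum((A[:,0]+1j*A[:,1])*np.exp(1j*np.pi/4*np.arange(8))))
def W(x,y): return hub+np.array([x*np.cos(phi)-y*np.sin(phi),x*np.sin(phi)+y*np.cos(phi)])
def stud():
    im=bot.snapshot("top"); m=im.max(2)<90; out=[]
    for c,s in blobs(m,5):
        p=ray(*c,58)-hub; r=np.hypot(*p)
        if s[4]<60 and 40<r<56: out.append((round((np.arctan2(p[1],p[0])-phi+np.pi)%(2*np.pi)-np.pi,3),round(r,1),int(s[4])))
    return out,im
E
python3 - <<'E'
from h import *
print(hub,np.degrees(phi),np.hypot(*A.T).round(1)); print(stud()[0])
print("pointer",ray(*px(345,84),58.5),W(75,0),"arrow",ray(*px(423,442),25),W(-78,0))
bot.grip(0)
for s in(1,-1):
    print(s,bot.ik([*W(-60,21),230],[np.pi,0,phi+s*np.pi/2]))
o=bot.get_obs();print(o["finger_gap"],o["time_s"])
E
```

```text
[517.74856417  19.59424643] 14.325884554949646 [59.9 60.1 59.3 58.  59.3 59.7 60.4 59.3]
[(np.float64(-2.332), np.float64(48.3), 29)]
pointer [594.33827375  39.10314273] [590.41636759  38.15200346] arrow [443.08344494   0.87194209] [4.42174049e+02 2.94179112e-01]
1 [-0.02533847  0.16864247  1.86380499  0.          1.1091452  -0.27537233]
-1 None
0.2627813938240319 1.6167
```

```bash
cat >> h.py <<'E'
R=[np.pi,0,phi+np.pi/2]
def click(y1=-18,lim=12):
    bot.servo_line([*W(-60,21),190],R,feed=150)
    if bot.servo_line([*W(-60,21),135],R,feed=80,max_force=8): print("down contact",bot.get_obs()["ee_pos"]); bot.servo_line([*W(-60,21),190]); return
    hit=bot.servo_line([*W(-60,y1),135],R,feed=25,max_force=lim)
    o=bot.get_obs(); p=np.array(o["ee_pos"])-[*W(-60,y1),135]
    print("hit",hit,"err",p.round(1),"F",np.round(o["ft_force"],1))
    if not hit: bot.dwell(.3)
    bot.servo_line([*p+np.array([*W(-60,y1),135])][:2]+[190],R,feed=80); bot.dwell(.5)
E
python3 - <<'E'
from h import *
bot.move_pose([*W(-60,21),230],R); click()
bot.servo_line([*W(-150,21),230],R)
s,im=stud();print(s,bot.get_obs()["time_s"])
cv2.imwrite("pics/c1.png",cv2.resize(im[180:340,220:440],None,fx=3.5,fy=3.5))
E
```

```text
hit False err [-0.   0.1  0. ] F [-0.5  1.  -0. ]
[(np.float64(-1.569), np.float64(47.8), 31)] 9.1583
```

View pics/c1.png

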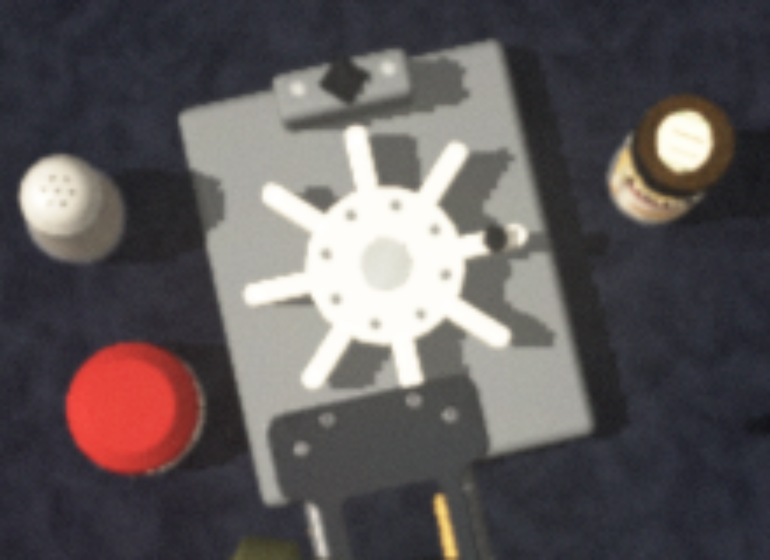

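The stud moved exactly one click, to crop (495,238), -1.57. The pointer at (345,82), the plate and the bystanders haven't moved. Next click, then the last one only if this one measures -0.785.

Run:
```python
from h import *
def one():
    click(); bot.servo_line([*W(-150,21),230],R); bot.dwell(.3)
    s,im=stud(); print(s,bot.get_obs()["time_s"]); return s,im
s,im=one()
if len(s)==1 and abs(s[0][0]+.785)<.12:
    bot.dwell(.3); s,im=one()
cv2.imwrite("pics/c3.png",cv2.resize(im[180:340,220:440],None,fx=3.5,fy=3.5))
```

```text
hit False err [-0.   0.1 -0. ] F [ 0.4  0.5 -0.6]
[(np.float64(-0.802), np.float64(47.8), 27)] 15.3667
hit False err [-0.   0.1 -0. ] F [ 0.4 -0.5 -0.5]
[(np.float64(-0.015), np.float64(47.1), 28)] 21.875
```

View pics/c3.png

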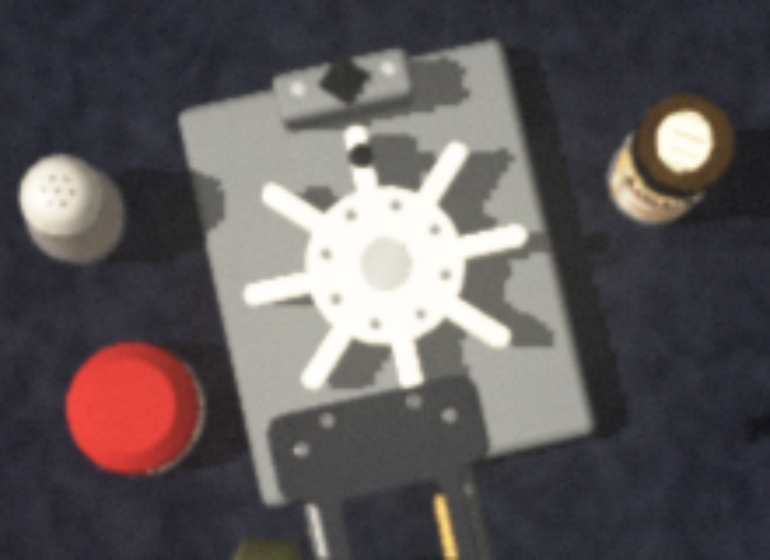

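The stud, at crop (361,154), now stands at the pointer (345,82). Nothing else has moved, and the gripper is clear.

```bash
python3 -c "
from station import bot
print(bot.hand_in())"
```

```text
the job is handed in; nothing more can be done
None
```

The star wheel was clicked forward three times, one rest at a time, and the stud tooth now stands at the pointer (measured at -0.015 rad). The counter and bystanders look unmoved in the last picture, and the job is handed in with no verdict returned.

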